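# Hold the finned cover over the module housing for screwing

## Task

Swing the lid of the black case open until it rests back on its stop, lift out the finned aluminium cover plate and hold it over the open module housing: level, about a centimetre above the rim, with its four corner holes in line with the four threaded holes (either way round), so that I can start the screws through them. Do not let the cover touch the housing, and leave the bottle, the screwdriver and the screw dish where they are. Finish while still holding the cover there, steady in the gripper.

Things in the scene. Friction and masses are not known exactly. Their poses are not given: they have to be found in the camera images.
- case: black antistatic plastic case standing fixed on the bench, to the left or to the right of the robot's centre line; outside 136 (x) x 190 (y) x 62 mm (z) without the lid, walls 4 mm, inner floor 4 mm above the bench; origin at the centre of its underside; its x axis points from the front (carrying handle) to the hinge, z up
- case_lid (a joint): angle of the case's lid: 0 shut (flat), 1.85 rad open, leaning back on the stop heels of its hinges; the lid (9 mm thick, 0.26 kg, no latch) hangs free on its hinge: it falls shut when let go before the upright (1.57) and falls back onto the stop beyond it
- case_lid_hinge (a point): middle of the lid's hinge line, on the far top rim of the case: 68 mm behind the case's centre along the case's x, 62 mm above the bench; the hinge line runs along the case's y and the lid swings up and away from the handle; axes as the case
- case_lid_handle (a point): middle of the grip bar of the grey U-shaped carrying handle on the lid's front edge: round bar 12 mm thick, along the case's y, 88 mm clear between its legs, 40 mm clear between bar and lid edge (room for one finger behind the bar); it moves with the lid, 184 mm from the hinge line and (lid shut) 6 mm above it, that is 68 mm above the bench; axes turn with the lid
- cover_grip (a point): middle of the block of cooling fins on the loose cover plate (0.22 kg, bare aluminium), 19 mm above the plate's underside. The plate is 80 (x) x 120 (y) x 5 mm (z); the fin block on its top is 56 (x) x 40 (y) mm and 28 mm high, its flat outer fins face +y and -y. Axes: x across, y along the plate, z up. It starts lying flat in the case on two 8 mm ribs (underside 12 mm above the bench, fin tops 45 mm), its y roughly along the case's y
- cover_hole_a (a point): centre of one corner hole of the cover (9 mm across) at the plate's underside: x +30, y +50 mm from the plate's middle; the four holes stand at x +-30, y +-50 mm
- cover_hole_b (a point): the diagonally opposite hole of the cover at its underside: x -30, y -50 mm
- housing: open-topped light grey die-cast module housing with a green circuit board inside, bolted to a grey base plate 130 x 175 x 12 mm that is fixed on the bench, on the other side from the case; housing 80 (x) x 120 (y) mm outside, rim 62 mm above the bench; origin at the centre of the base's underside, z up, y along the long side
- housing_hole_a (a point): mouth of one of the four threaded holes (6 mm across) in the round corner bosses, level with the rim 62 mm above the bench: x +30, y +50 mm from the housing's middle; the four stand at x +-30, y +-50 mm; axes as the housing
- housing_hole_b (a point): mouth of the diagonally opposite threaded hole: x -30, y -50 mm
- cover: the cover plate as a whole; origin at the centre of its underside, axes as cover_grip
- bottle_center (a point): bystander: centre of a loose turquoise solvent bottle, 58 x 58 mm, 107 mm high with white neck and steel pump top, standing beyond the work
- screwdriver: bystander: loose screwdriver with an orange handle, about 160 mm long, lying on the bench between case and housing; origin at its middle underside
- dish: bystander: loose round steel dish of screws, 88 mm across, 18 mm high, at one side of the bench; origin at the centre of its underside
Mind the look-alikes: they are no part of the job. There is more than one size of the housing; the job needs the larger.

How it is judged:
By the outcome, as a careful person would: the job done as asked, in the order asked, and still so for the second after the job is handed in, while the arm keeps its last pose, push and grip.
It also fails if it takes over 69 s, if anything falls off the work surface, if the arm or the gripper's body presses on something with over 40 N, if the wrist force passes 120 N, or if a joint passes its speed limit or range.

## Robot

A 6-joint arm with a two-finger parallel gripper is mounted at the origin on the work surface. World frame = base frame: x ahead of the robot, y to its left, z up, the work surface at z = 0. Lengths are in m, angles in rad, forces in N, time in s.
With the tool pointing down it reaches from about 0.25 to 0.775 m from the base axis. Payload 4 kg.
Tool frame: the origin (TCP) lies midway between the tips of the shut fingers; the grasp point (between the pads) lies 19 mm behind it (robot.tcp_to_grasp is the distance from the TCP to the grasp point, in m); z points along the fingers, x is the direction in which the jaws open and shut, and the axes are right-handed (so a half turn about z gives the same grasp; the last joint's range is limited). The gripper opens to 94 mm and grips with 3 to 60 N. Pads are 16 mm wide; open, the fingers measure 119 mm over their backs; the gripper's body (75 mm by 177 mm) begins 78 mm behind the grasp point.
Start: joints at [1.11, 0.087, 1.371, -0, 1.684, -0.103], TCP at [0.193, 0.515, 0.206] pointing down, gripper open.
Joint ranges: [-3.1, 3.1], [-0.76, 2.03], [0.27, 2.55], [-1.08, 4.22], [0.17, 2.65], [-2.57, 2.57]. Speed limits (rad/s): [2.79, 2.79, 3.14, 3.14, 3.14, 3.14].

## Interface

Orientations are given as [roll, pitch, yaw] about the fixed x, y, z axes, in that order (R = Rz(yaw) Ry(pitch) Rx(roll)).
In Python, from bench import get_obs, vision, robot gives the robot as it stands.
- The arm moves only by the tool servo_tool, never from a script. Its argument "targets" is text: rows parted by semicolons, each of 7 numbers parted by spaces: the opening, from 0 (shut) to 1 (fully open), then the shift along the tool's x, y, z as a fraction of full scale, then the turn, a rotation vector about the tool's x, y, z as a fraction of full scale. A call has 1 to 12 rows; each row is the pose to reach, as a shift and turn from the pose commanded when the call began, along the tool's axes at that moment, turning the shorter way round; what a row does not reach only later rows make up. Full scale, the value 1, is 0.25 m for a shift and pi rad for a turn. A row lasts 1/12 s, in which the tool goes at most 41.7 mm and 7.16 degrees, less where a joint would pass 70% of its speed; a pose out of reach is approached as far as the arm can. A call with a number of a shift or a turn outside -1 to 1 is refused whole. A call with a gripper value outside its range is refused whole. The fingers move at their own pace and stop on an object; the grip force is fixed at half the most. Time passes only in rows, so rows that repeat a pose let the fingers close. It gives the time, the measured TCP pose, the force and the opening at its end, in the units of the state.
- get_obs(): the state, without advancing time (a new reading comes with each control period).
- vision.snapshot(name): name is "scene" or "top"; returns a dict with "image" (480x640x3 uint8, red, green, blue), "mtx" (3x3 intrinsics, pixels), "world_from_camera" (4x4, takes a point from camera to world coordinates). Camera axes: x right, y down, z forward; pixel columns grow to the right and rows downward; lengths in m; the calibration is good to about 2 mm. A picture is of the moment at which its call begins. There is no depth.
- robot.close_job(): hands the job in, once; it reports no verdict.
The state is a dict: "time": time; "joint_positions": joint angles; "qvel": joint speeds; "joint_torque": joint torques, N m; "tool_pos": TCP position; "ee_rot": TCP orientation; "wrist_force": force on the tool from outside, world axes, zero at the start; "wrist_torque": the same for the moment, N m; "width": finger opening in m.
Only numpy, scipy, OpenCV 4.12 (cv2) and the standard library are available. Lean on these libraries where they do the work, as an engineer would, in place of code of your own. Each camera call takes 0.05 s, during which the arm holds its last target.

## Working session

There is one attempt and no reset: what is moved stays moved. The work goes in short steps, Python scripts to look and compute and a tool call to move; the robot and the scene stay as the last step left them, time stands still between calls to the robot, and variables do not carry over. Pictures are saved under pics/ and viewed, and the job is handed in when it is done.

Besides the shell and the picture viewer there is one more tool, called after ">>>" in YAML: its name, and indented under it one key for each argument. servo_tool: Moves the arm, as the interface text tells. Its arguments: {"type":"object","properties":{"targets":{"type":"string"}},"required":["targets"]}

```bash
ls; mkdir -p pics
python3 - <<'E'
from bench import get_obs, vision, robot
import cv2,numpy as np
o=get_obs();print(o)
print(robot.tcp_to_grasp)
for n in("scene","top"):
    s=vision.snapshot(n);cv2.imwrite(f"pics/{n}0.png",s["image"][:,:,::-1]);print(s["mtx"],s["world_from_camera"])
    np.savez(f"{n}0.npz",**s)
E
```

```text
pics
{'time': 0.0, 'joint_positions': array([ 1.10987239e+00,  8.79742867e-02,  1.37224084e+00, -2.38402453e-05,
        1.68360457e+00, -1.03112184e-01]), 'qvel': array([-2.34354474e-04, -2.49641924e-04, -1.50241702e-04,  1.20183901e-03,
        1.68959286e-05,  6.28457089e-04]), 'joint_torque': array([-1.01247748e-03, -3.40198588e+01, -3.02425110e+01,  7.17206905e-02,
        3.34200100e-02, -1.81768596e-04]), 'tool_pos': array([0.19239689, 0.51466471, 0.20430046]), 'ee_rot': array([-3.14138699e+00,  2.21764528e-03,  1.21298214e+00]), 'wrist_force': array([-0.3161092 ,  0.06002622, -0.06398046]), 'wrist_torque': array([-0.00158571, -0.00733092, -0.00083138]), 'width': 0.09381753209584248}
0.0188
[[453.03082843   0.         324.64775718]
 [  0.         453.03082843 237.67678689]
 [  0.           0.           1.        ]] [[-0.09172802  0.53984359 -0.83675257  1.37799445]
 [ 0.99572944  0.0409213  -0.08275467 -0.01082292]
 [-0.01043357 -0.84077009 -0.54129178  0.58894132]
 [ 0.          0.          0.          1.        ]]
[[460.12229161   0.         308.88296955]
 [  0.         460.12229161 229.13793186]
 [  0.           0.           1.        ]] [[ 0.00893012 -0.99032181  0.13850255  0.44584543]
 [-0.9999264  -0.00770624  0.00937027 -0.10283692]
 [-0.00821225 -0.13857604 -0.99031775  0.96533235]
 [ 0.          0.          0.          1.        ]]
```

View pics/scene0.png

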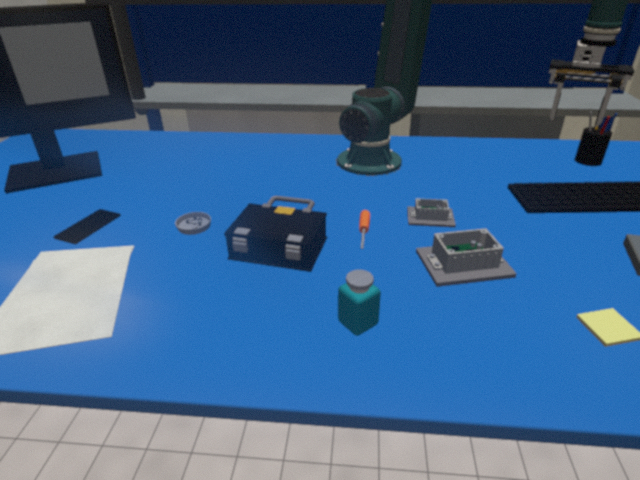

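View pics/top0.png

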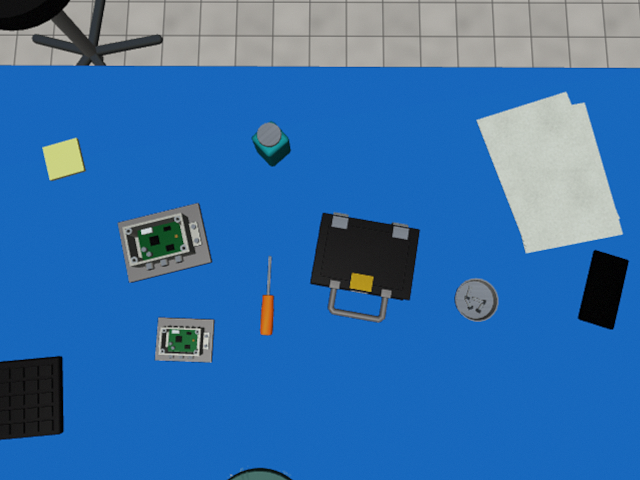

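The top view shows the case at about (365,257) with its handle bar near (357,317). The large housing is at about (163,240) and the small look-alike at (183,341). The screwdriver is at (267,295), the bottle at (270,140) and the dish at (476,300). I'll zoom in to measure.

Run:
```python
import cv2
im=cv2.imread("pics/top0.png")
a=cv2.resize(im[195:335,300:440],None,fx=4.2,fy=4.2,interpolation=cv2.INTER_CUBIC)
cv2.imwrite("pics/zc.png",a)
a=cv2.resize(im[195:295,105:225],None,fx=6,fy=6,interpolation=cv2.INTER_CUBIC)
cv2.imwrite("pics/zh.png",a)
```

```text
(no output)
```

View pics/zc.png

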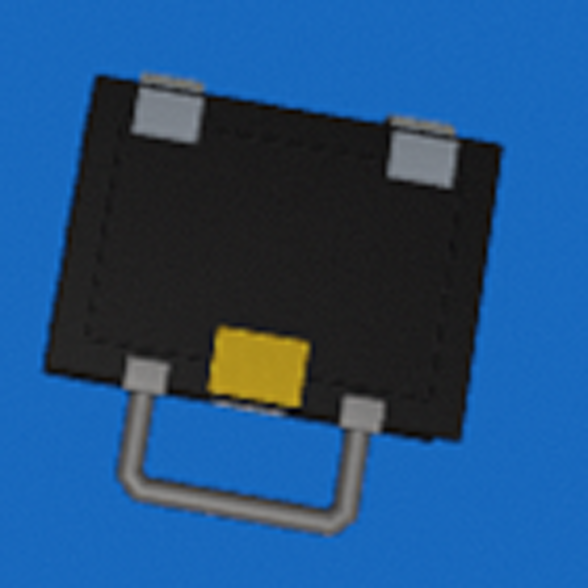

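View pics/zh.png

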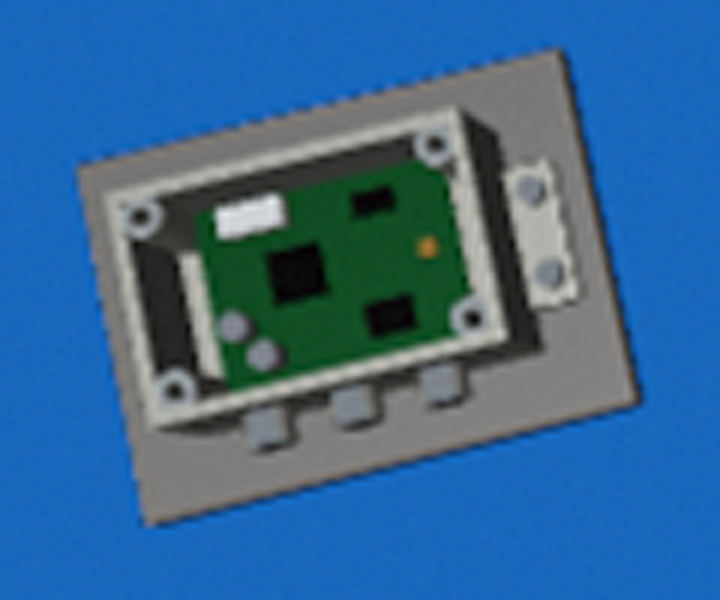

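```bash
cat > h.py <<'E'
import numpy as np,cv2
from scipy.spatial.transform import Rotation as R
def load(n): return dict(np.load(n))
def ray(s,px,z):
    K,T=s["mtx"],s["world_from_camera"]
    d=T[:3,:3]@np.linalg.solve(K,[px[0],px[1],1]);o=T[:3,3]
    return o+d*(z-o[2])/d[2]
def proj(s,p):
    T=np.linalg.inv(s["world_from_camera"]);c=T[:3,:3]@np.asarray(p)+T[:3,3];q=s["mtx"]@c
    return q[:2]/q[2]
def rig(local,world):  # 2d fit
    l=np.asarray(local)[:,:2];w=np.asarray(world)[:,:2];lc=l.mean(0);wc=w.mean(0)
    a=((l-lc)[:,0]+1j*(l-lc)[:,1]);b=((w-wc)[:,0]+1j*(w-wc)[:,1])
    r=(np.conj(a)*b).sum();yaw=np.angle(r);sc=abs(r)/(abs(a)**2).sum()
    M=np.array([[np.cos(yaw),-np.sin(yaw)],[np.sin(yaw),np.cos(yaw)]])
    t=wc-M@lc; res=np.linalg.norm(w-(l@M.T+t),axis=1)
    return t,yaw,sc,res
def cfg(T=None):
    pass
E
python3 - <<'E'
from h import *
s=load("top0.npz")
un=lambda u,v,f,x,y:(x+(u+.5)/f-.5,y+(v+.5)/f-.5)
H=[ray(s,un(u,v,6,105,195),.062) for u,v in[(141,217),(434,146),(472,318),(175,390)]]
print(np.round(H,4));print(rig([(.03,.05),(.03,-.05),(-.03,-.05),(-.03,.05)],H))
C=[ray(s,un(u,v,4.2,300,195),.071) for u,v in[(98,76),(502,146),(462,440),(45,372)]]
print(np.round(C,4));print([np.linalg.norm(C[i]-C[i-1]) for i in range(4)])
print(rig([(.068,.095),(.068,-.095),(-.068,-.095),(-.068,.095)],C))
print("handle",ray(s,un(238,503,4.2,300,195),.068))
sc=load("scene0.npz")
t,y,_,_=rig([(.068,.095),(.068,-.095),(-.068,-.095),(-.068,.095)],C)
print("scene hyp handle",proj(sc,[t[0]-.116*np.cos(y),t[1]-.116*np.sin(y),.068]), [proj(sc,h) for h in H])
o=(ray(s,un(270-0,0,1,0,0),.0));
for n,p,z in[("bottle",(268,132),.107),("sdrv",(267,315),.012),("sdtip",(269,258),.005),("dish",(476,300),.009)]:print(n,ray(s,p,z))
E
```

```text
[[0.5661 0.2651 0.062 ]
 [0.5907 0.169  0.062 ]
 [0.5335 0.1536 0.062 ]
 [0.5089 0.2503 0.062 ]]
(array([0.54980882, 0.20948066]), np.float64(0.25154904110203674), np.float64(0.9925613398491359), array([0.0003831 , 0.00074096, 0.00025532, 0.00064439]))
[[ 0.6038 -0.1218  0.071 ]
 [ 0.5721 -0.3103  0.071 ]
 [ 0.4364 -0.2888  0.071 ]
 [ 0.4656 -0.0981  0.071 ]]
[np.float64(0.14029720272255752), np.float64(0.19116206090365379), np.float64(0.13744013483053003), np.float64(0.19292909803935573)]
(array([ 0.51947669, -0.2047777 ]), np.float64(-0.1607185611459335), np.float64(1.014237328050038), array([0.00203977, 0.00116046, 0.00138852, 0.00282575]))
handle [ 0.40697586 -0.18673542  0.068     ]
scene hyp handle [292.03556532 199.14546114] [array([495.29096987, 245.40216096]), array([449.82416537, 250.05271572]), array([438.88958273, 234.8263917 ]), array([482.47341314, 230.61655951])]
bottle [ 0.75579193 -0.0135986   0.107     ]
sdrv [ 0.4016151  -0.00993688  0.012     ]
sdtip [ 0.51857861 -0.01091156  0.005     ]
dish [ 0.43569386 -0.43742732  0.009     ]
```

Run:
```python
import cv2
im=cv2.imread("pics/scene0.png")
cv2.imwrite("pics/zs.png",cv2.resize(im[185:285,215:345],None,fx=6,fy=6,interpolation=cv2.INTER_CUBIC))
cv2.imwrite("pics/zsh.png",cv2.resize(im[215:290,405:525],None,fx=6,fy=6,interpolation=cv2.INTER_CUBIC))
```

```text
(no output)
```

View pics/zs.png

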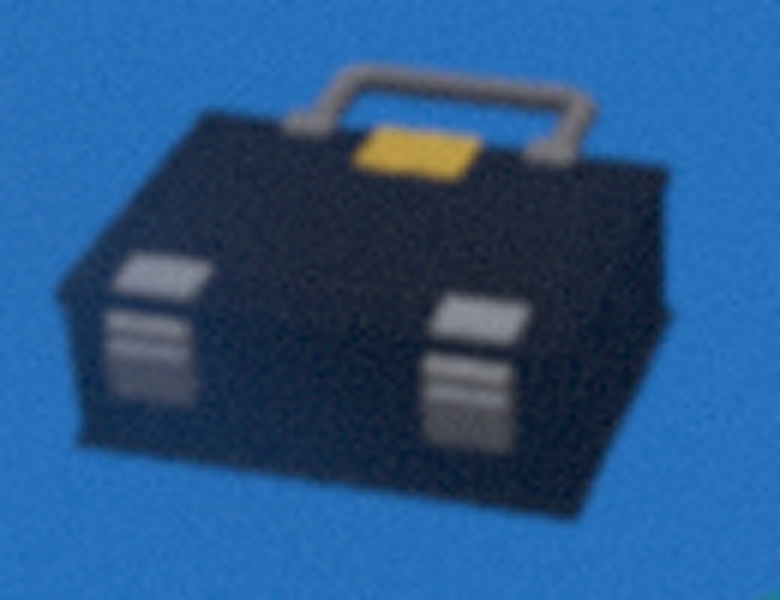

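View pics/zsh.png

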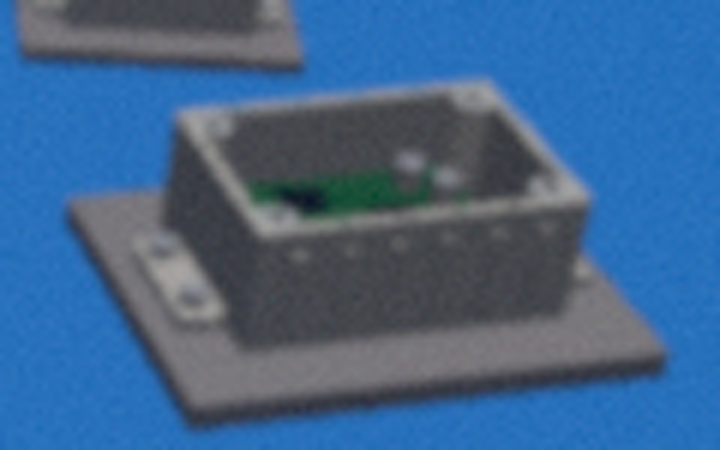

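```bash
cat >> h.py <<'E'
def rows(targets, pos=None, rpy=None):
    """targets: list of (open, xyz, rpy). prints rows relative to measured pose"""
    from bench import get_obs
    o=get_obs(); p=np.array(o["tool_pos"]); r=R.from_euler("xyz",o["ee_rot"])
    out=[]
    for op,x,e in targets:
        d=r.inv().apply(np.asarray(x)-p)/.25
        w=(r.inv()*R.from_euler("xyz",e)).as_rotvec()/np.pi
        v=np.r_[op,d,w]; out.append(" ".join("%g"%round(a,4) for a in v))
        if abs(v).max()>1: print("OUT OF RANGE")
    print("; ".join(out)); print(round(o["time"],2),p.round(4),np.round(o["ee_rot"],4),o["wrist_force"].round(1),round(o["width"],4))
PI=np.pi
E
python3 - <<'E'
from h import *
rows([(.43,[.30,.23,.2],[PI,0,.6])])
E
```

```text
0.43 -0.9161 0.802 0.0194 0.0001 0.0006 0.1951
0.1 [0.1924 0.5147 0.2044] [-3.1414e+00  1.9000e-03  1.2130e+00] [-0.2 -0.2  0.8] 0.0941
```

>>> servo_tool:
  targets: "0.43 -0.08 0.07 0 0 0 0.02; 0.43 -0.2 0.18 0 0 0 0.04; 0.43 -0.33 0.29 0 0 0 0.07; 0.43 -0.46 0.4 0 0 0 0.1; 0.43 -0.59 0.51 0 0 0 0.13; 0.43 -0.71 0.62 0.01 0 0 0.155; 0.43 -0.82 0.72 0.02 0 0 0.175; 0.43 -0.89 0.78 0.02 0 0 0.19; 0.43 -0.916 0.802 0.02 0 0 0.195"

```text
time: 0.85
tool_pos: [0.3007, 0.2277, 0.2]
ee_rot: [3.141, 0.001, 0.595]
wrist_force: [0.2, -0.7, -0.1]
width: 0.0408
```

Run:
```python
from h import *
rows([(.43,[.38,-.02,.18],[PI,0,.15])])
```

```text
0.43 -0.2922 0.9985 0.0812 0.0003 0.0001 0.1415
0.85 [0.3007 0.2277 0.2   ] [3.1407e+00 7.0000e-04 5.9460e-01] [ 0.2 -0.7 -0.1] 0.0408
```

>>> servo_tool:
  targets: "0.43 -0.04 0.12 0.01 0 0 0.02; 0.43 -0.08 0.27 0.02 0 0 0.04; 0.43 -0.12 0.42 0.03 0 0 0.06; 0.43 -0.17 0.57 0.04 0 0 0.08; 0.43 -0.21 0.72 0.06 0 0 0.1; 0.43 -0.25 0.86 0.07 0 0 0.12; 0.43 -0.28 0.95 0.08 0 0 0.135; 0.43 -0.29 0.995 0.08 0 0 0.1415"

```text
time: 1.52
tool_pos: [0.3812, -0.0178, 0.1795]
ee_rot: [-3.141, 0.002, 0.151]
wrist_force: [0.1, 0.3, -0.3]
width: 0.0404
```

Run:
```python
from h import *
rows([(.43,[.406,-.1865,.11],[PI,0,-.161])])
```

```text
0.43 -0.0032 0.6821 0.2778 0 0.0005 0.0994
1.52 [ 0.3812 -0.0178  0.1795] [-3.1414e+00  1.6000e-03  1.5140e-01] [ 0.1  0.3 -0.3] 0.0404
```

>>> servo_tool:
  targets: "0.43 0 0.1 0.03 0 0 0.015; 0.43 0 0.24 0.09 0 0 0.035; 0.43 0 0.39 0.15 0 0 0.06; 0.43 0 0.52 0.21 0 0 0.08; 0.43 0 0.63 0.26 0 0 0.095; 0.43 -0.003 0.682 0.278 0 0 0.0994; 0.43 -0.003 0.682 0.278 0 0 0.0994"

```text
time: 2.1
tool_pos: [0.4061, -0.1852, 0.1091]
ee_rot: [-3.14, 0.004, -0.158]
wrist_force: [-0.8, -0.9, 0.0]
width: 0.0406
```

Run:
```python
from h import *
from bench import vision
for n in("scene","top"):
    s=vision.snapshot(n);im=s["image"][:,:,::-1]
    c=im[175:285,215:345] if n=="scene" else im[195:335,290:440]
    cv2.imwrite(f"pics/{n}1.png",cv2.resize(c,None,fx=4,fy=4,interpolation=cv2.INTER_CUBIC))
rows([(.43,[.406,-.1865,.049],[PI,0,-.161])])
```

```text
0.43 -0.0014 0.0135 0.2481 -0.0005 0.0002 0.0018
2.2 [ 0.4069 -0.1833  0.111 ] [-3.1401e+00  6.0000e-04 -1.5530e-01] [-0.7  0.6  0.1] 0.0404
```

View pics/scene1.png

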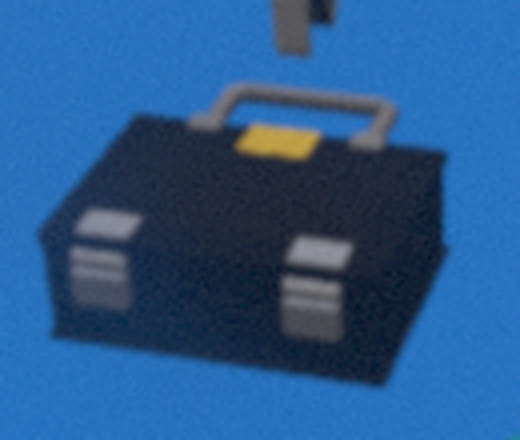

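View pics/top1.png

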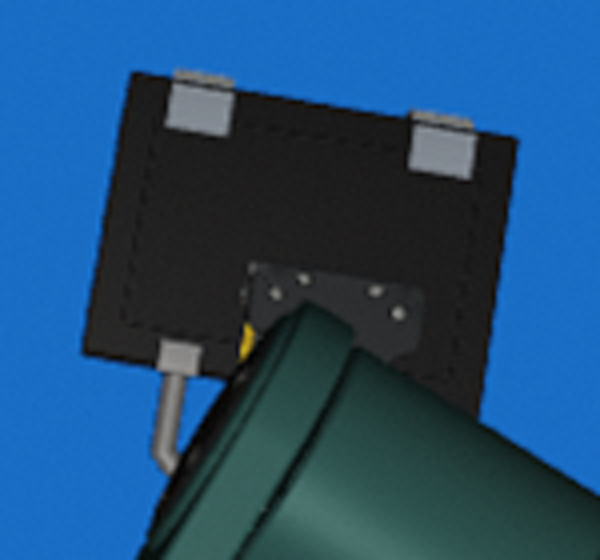

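The fingers are above the bar in the scene view at (288,180) and clear of the lid. Next I descend and close.

>>> servo_tool:
  targets: "0.43 0 0.013 0.06 0 0 0; 0.43 0 0.013 0.13 0 0 0; 0.43 0 0.013 0.2 0 0 0; 0.43 0 0.013 0.24 0 0 0; 0.43 0 0.013 0.248 0 0 0; 0.43 0 0.013 0.248 0 0 0; 0.2 0 0.013 0.248 0 0 0; 0 0 0.013 0.248 0 0 0; 0 0 0.013 0.248 0 0 0; 0 0 0.013 0.248 0 0 0; 0 0 0.013 0.248 0 0 0"

```text
time: 3.12
tool_pos: [0.4051, -0.1875, 0.0495]
ee_rot: [3.141, 0.003, -0.157]
wrist_force: [-1.6, 0.5, 6.5]
width: 0.0109
```

Run:
```python
from h import *
from bench import get_obs
o=get_obs();print(o["tool_pos"],o["width"],o["wrist_force"])
p=o["tool_pos"]; yaw=-.161; c=np.array([np.cos(yaw),np.sin(yaw)])
r=np.hypot(.184,.006);a0=np.arctan2(.006,.184)
def tgt(th): # relative to current bar pos
    dx=-r*np.cos(th+a0)+.184; dz=r*np.sin(th+a0)-.006
    return [p[0]+c[0]*dx,p[1]+c[1]*dx,p[2]+dz]
ths=np.linspace(0,1.76,15)[1:]
rows([(0,tgt(t),o["ee_rot"]) for t in ths])
```

```text
[ 0.40505341 -0.18753553  0.04947938] 0.010915494719857194 [-1.59416728  0.5179365   6.49626152]
0 0.0086 0.0001 -0.0921 0 0 0; 0 0.0286 0.0002 -0.1824 0 0 0; 0 0.0598 0.0004 -0.2695 0 0 0; 0 0.1017 0.0006 -0.352 0 0 0; 0 0.1536 0.0008 -0.4286 0 0 0; 0 0.2147 0.0011 -0.4981 0 0 0; 0 0.284 0.0014 -0.5593 0 0 0; 0 0.3605 0.0018 -0.6114 0 0 0; 0 0.4429 0.0022 -0.6535 0 0 0; 0 0.5299 0.0026 -0.6849 0 0 0; 0 0.6202 0.003 -0.7052 0 0 0; 0 0.7122 0.0034 -0.714 0 0 0; 0 0.8047 0.0038 -0.7112 0 0 0; 0 0.8961 0.0042 -0.6968 0 0 0
3.12 [ 0.4051 -0.1875  0.0495] [ 3.1413e+00  2.7000e-03 -1.5650e-01] [-1.6  0.5  6.5] 0.0109
```

>>> servo_tool:
  targets: "0 0.002 0 -0.045 0 0 0; 0 0.0086 0 -0.092 0 0 0; 0 0.017 0 -0.138 0 0 0; 0 0.0286 0 -0.182 0 0 0; 0 0.043 0 -0.227 0 0 0; 0 0.06 0 -0.27 0 0 0; 0 0.079 0.001 -0.312 0 0 0; 0 0.102 0.001 -0.352 0 0 0; 0 0.127 0.001 -0.391 0 0 0; 0 0.154 0.001 -0.429 0 0 0; 0 0.2147 0.001 -0.498 0 0 0; 0 0.2147 0.001 -0.498 0 0 0"

```text
time: 4.12
tool_pos: [0.4593, -0.1966, 0.179]
ee_rot: [3.14, -0.0, -0.157]
wrist_force: [-11.6, 2.0, 9.8]
width: 0.0111
```

Run:
```python
from h import *
from bench import get_obs,vision
o=get_obs();print(o["tool_pos"],o["width"],o["wrist_force"])
s=vision.snapshot("scene");im=s["image"][:,:,::-1]
cv2.imwrite("pics/scene2.png",cv2.resize(im[60:285,215:415],None,fx=2.6,fy=2.6))
p=np.array([.40505,-.18753,.0495]); yaw=-.161; c=np.array([np.cos(yaw),np.sin(yaw)])
r=np.hypot(.184,.006);a0=np.arctan2(.006,.184)
def tgt(th):
    dx=-r*np.cos(th+a0)+.184; dz=r*np.sin(th+a0)-.006
    return [p[0]+c[0]*dx,p[1]+c[1]*dx,p[2]+dz]
rows([(0,tgt(t),[PI,0,-.158]) for t in np.linspace(.754,1.76,11)])
```

```text
[ 0.45926059 -0.19662754  0.17895745] 0.01105439727557356 [-11.57889994   1.95078607   9.83320025]
0 -0.0005 -0.0011 0.0171 0.0005 0.0004 0.0004; 0 0.0544 -0.0008 -0.0326 0.0005 0.0004 0.0004; 0 0.1141 -0.0004 -0.0765 0.0005 0.0004 0.0004; 0 0.1778 -0.0001 -0.1141 0.0005 0.0004 0.0004; 0 0.245 0.0003 -0.1452 0.0005 0.0004 0.0004; 0 0.315 0.0006 -0.1694 0.0005 0.0004 0.0004; 0 0.3871 0.001 -0.1864 0.0005 0.0004 0.0004; 0 0.4605 0.0013 -0.1961 0.0005 0.0004 0.0004; 0 0.5345 0.0016 -0.1984 0.0005 0.0004 0.0004; 0 0.6084 0.0019 -0.1933 0.0005 0.0004 0.0004; 0 0.6813 0.0022 -0.1807 0.0005 0.0004 0.0004
4.17 [ 0.4584 -0.1965  0.1781] [ 3.1399e+00  1.2000e-03 -1.5660e-01] [-12.    1.7   8.9] 0.0107
```

View pics/scene2.png

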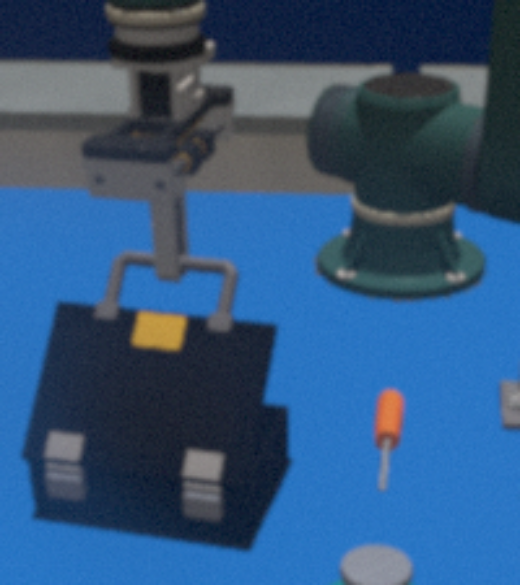

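Run:
```python
import numpy as np
r=.187;t0=.804
for t in np.linspace(t0,1.80,12)[1:]:
    print(round((-r*np.cos(t)+r*np.cos(t0))/.25,3), round(-(r*np.sin(t)-r*np.sin(t0))/.25,3))
```

```text
0.051 -0.045
0.106 -0.085
0.164 -0.119
0.225 -0.149
0.288 -0.173
0.353 -0.191
0.42 -0.203
0.487 -0.209
0.555 -0.208
0.622 -0.202
0.689 -0.19
```

>>> servo_tool:
  targets: "0 0.046 0 -0.05 0 0 0; 0 0.1 0 -0.09 0 0 0; 0 0.158 0 -0.124 0 0 0; 0 0.22 0 -0.154 0 0 0; 0 0.284 0 -0.178 0 0 0; 0 0.35 0.001 -0.196 0 0 0; 0 0.417 0.001 -0.208 0 0 0; 0 0.485 0.001 -0.214 0 0 0; 0 0.553 0.002 -0.213 0 0 0; 0 0.62 0.002 -0.207 0 0 0; 0 0.685 0.002 -0.195 0 0 0; 0 0.685 0.002 -0.195 0 0 0"

```text
time: 5.17
tool_pos: [0.632, -0.2252, 0.2236]
ee_rot: [3.139, -0.007, -0.157]
wrist_force: [1.0, -3.4, 2.4]
width: 0.011
```

Run:
```python
from h import *
from bench import get_obs,vision
s=vision.snapshot("scene");im=s["image"][:,:,::-1]
cv2.imwrite("pics/scene3.png",cv2.resize(im[60:285,215:415],None,fx=2.6,fy=2.6))
rows([])
p=get_obs()["tool_pos"]; c=np.array([np.cos(-.161),np.sin(-.161)])
h=np.array([.40505,-.18753])+.184*c
print("angle est",np.arctan2(p[2]+.019-.062,-(p[:2]-h)@c), np.hypot(p[2]+.019-.062,(p[:2]-h)@c))
```

```text
5.22 [ 0.6309 -0.2251  0.2239] [ 3.139  -0.0062 -0.157 ] [ 0.8 -4.   1.7] 0.0111
angle est 1.8145742636682052 0.18640879332056154
```

View pics/scene3.png

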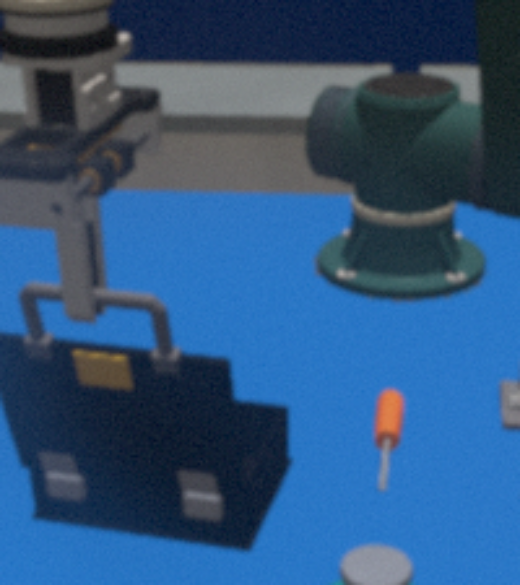

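The lid is at about 1.81 rad, past upright. I'll release the bar and lift off it.

>>> servo_tool:
  targets: "0.2 0 0 0 0 0 0; 0.4 0 0 0 0 0 0; 0.45 0 0 0 0 0 0; 0.45 0 0 0 0 0 0; 0.45 0 0 -0.05 0 0 0; 0.45 0 0 -0.13 0 0 0; 0.45 0 0 -0.2 0 0 0; 0.45 0 0 -0.22 0 0 0; 0.45 0 0 -0.22 0 0 0"

```text
time: 5.97
tool_pos: [0.6289, -0.2234, 0.2806]
ee_rot: [3.14, -0.005, -0.156]
wrist_force: [0.0, 0.5, 0.4]
width: 0.0426
```

Run:
```python
from h import *
rows([(1,[.45,-.10,.27],[PI,0,.3])])
```

```text
1 -0.7838 -0.3763 0.0379 0.0007 -0.0016 -0.1452
5.97 [ 0.6289 -0.2234  0.2806] [ 3.1405 -0.0053 -0.1562] [0.  0.5 0.4] 0.0426
```

>>> servo_tool:
  targets: "0.45 -0.05 -0.02 0 0 0 -0.015; 0.5 -0.17 -0.08 0 0 0 -0.035; 0.6 -0.31 -0.15 0 0 0 -0.06; 0.7 -0.45 -0.23 0 0 0 -0.09; 0.8 -0.59 -0.32 0.01 0 0 -0.12; 0.9 -0.72 -0.42 0.02 0 0 -0.15; 1 -0.85 -0.53 0.03 0 0 -0.18; 1 -0.94 -0.63 0.04 0 0 -0.21; 1 -0.98 -0.7 0.04 0 0 -0.24; 1 -0.98 -0.72 0.04 0 0 -0.25"

```text
time: 6.8
tool_pos: [0.412, -0.0048, 0.2669]
ee_rot: [-3.141, -0.001, 0.635]
wrist_force: [0.5, -0.4, -0.6]
width: 0.0936
```

Run:
```python
from h import *
from bench import vision
for n in("scene","top"):
    s=vision.snapshot(n);cv2.imwrite(f"pics/{n}4.png",s["image"][:,:,::-1]);np.savez(f"{n}4.npz",**s)
im=cv2.imread("pics/top4.png")
cv2.imwrite("pics/zt4.png",cv2.resize(im[185:315,290:440],None,fx=4.6,fy=4.6,interpolation=cv2.INTER_CUBIC))
rows([])
```

```text
6.9 [ 0.4139 -0.0067  0.2667] [3.1416e+00 2.0000e-04 6.3010e-01] [ 0.3  0.3 -0.5] 0.0939
```

View pics/top4.png

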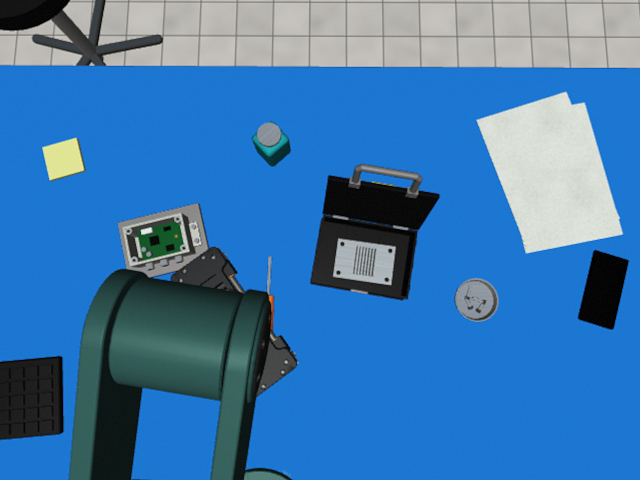

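View pics/scene4.png

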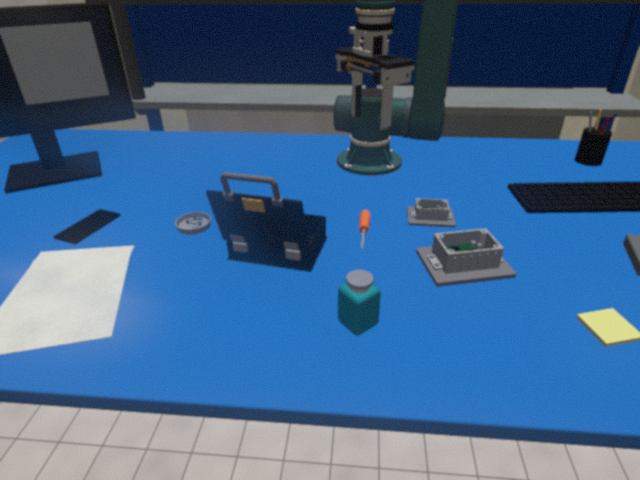

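View pics/zt4.png

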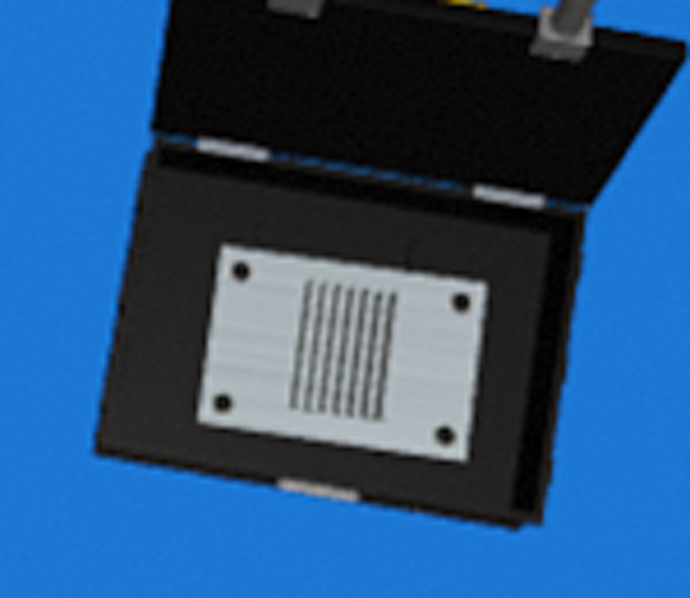

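The lid is resting open and the cover lies in the case, with its holes in the zoom at (241,271), (461,302), (445,435) and (222,403). Next I fit its pose.

Run:
```python
from h import *
s=load("top4.npz")
un=lambda u,v,f,x,y:(x+(u+.5)/f-.5,y+(v+.5)/f-.5)
L=[(1,1),(1,-1),(-1,-1),(-1,1)]
H=[ray(s,un(u,v,4.6,290,185),.017) for u,v in[(241,271),(461,302),(445,435),(222,403)]]
print(rig(np.array(L)*[.03,.05],H))
H=[ray(s,un(u,v,4.6,290,185),.017) for u,v in[(220,245),(487,282),(468,461),(198,422)]]
print(rig(np.array(L)*[.04,.06],H))
t,y=rig(np.array(L)*[.04,.06],H)[:2]
rows([(1,[t[0],t[1],.16],[PI,0,y+PI/2])])
```

```text
(array([ 0.51264555, -0.20791612]), np.float64(-0.13472705143417857), np.float64(0.9985103620345588), array([0.00035262, 0.00012243, 0.00010169, 0.00016199]))
(array([ 0.51286855, -0.20834111]), np.float64(-0.12940797067605228), np.float64(1.007130900930588), array([0.00082987, 0.00021367, 0.00093468, 0.00024615]))
1 -0.1556 0.885 0.4269 -0 0.0001 -0.2582
6.9 [ 0.4139 -0.0067  0.2667] [3.1416e+00 2.0000e-04 6.3010e-01] [ 0.3  0.3 -0.5] 0.0939
```

>>> servo_tool:
  targets: "1 -0.02 0.09 0.02 0 0 -0.03; 1 -0.04 0.22 0.05 0 0 -0.065; 1 -0.065 0.36 0.1 0 0 -0.1; 1 -0.09 0.5 0.17 0 0 -0.135; 1 -0.115 0.63 0.25 0 0 -0.17; 1 -0.135 0.75 0.32 0 0 -0.205; 1 -0.15 0.84 0.38 0 0 -0.235; 1 -0.156 0.882 0.42 0 0 -0.255; 1 -0.156 0.885 0.427 0 0 -0.257; 1 -0.156 0.885 0.427 0 0 -0.257"

```text
time: 7.73
tool_pos: [0.5122, -0.2103, 0.1581]
ee_rot: [-3.137, -0.002, 1.432]
wrist_force: [0.3, 0.3, 0.2]
width: 0.0939
```

Run:
```python
from h import *
t=[.5126,-.2080]
rows([(1,[*t,.06],[PI,0,1.437]),(1,[*t,.022],[PI,0,1.437])])
```

```text
1 0.0087 0.0022 0.3924 -0.0014 -0.0005 -0.0017; 1 0.0084 0.0028 0.5444 -0.0014 -0.0005 -0.0017
7.73 [ 0.5122 -0.2103  0.1581] [-3.1373e+00 -1.7000e-03  1.4317e+00] [0.3 0.3 0.2] 0.0939
```

>>> servo_tool:
  targets: "1 0.004 0.002 0.06 0 0 0; 1 0.008 0.002 0.17 -0.001 0 -0.001; 1 0.008 0.002 0.28 -0.001 0 -0.001; 1 0.008 0.002 0.36 -0.001 0 -0.001; 1 0.008 0.002 0.4 -0.001 0 -0.001; 1 0.008 0.002 0.4 -0.001 0 -0.001"

```text
time: 8.23
tool_pos: [0.5122, -0.2061, 0.0585]
ee_rot: [-3.141, -0.002, 1.439]
wrist_force: [-0.1, 0.4, -0.3]
width: 0.0938
```

Run:
```python
from h import *
from bench import vision
for n in("scene","top"):
    s=vision.snapshot(n);im=s["image"][:,:,::-1]
    c=im[140:285,205:345] if n=="scene" else im[160:315,290:440]
    cv2.imwrite(f"pics/{n}5.png",cv2.resize(c,None,fx=3.6,fy=3.6,interpolation=cv2.INTER_CUBIC))
t=[.5126,-.2080]
rows([(1,[*t,.021],[PI,0,1.437])])
```

```text
1 -0.0037 -0.0074 0.1634 0.0016 0.0002 0.0007
8.33 [ 0.5144 -0.2073  0.0618] [3.1367e+00 5.0000e-04 1.4392e+00] [0.8 0.1 0.1] 0.094
```

View pics/top5.png

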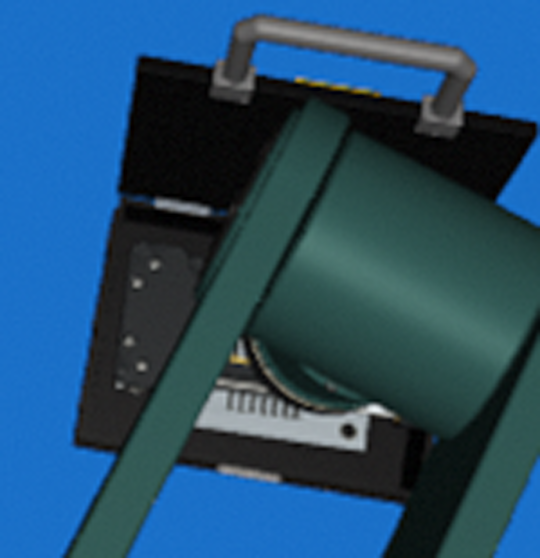

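View pics/scene5.png

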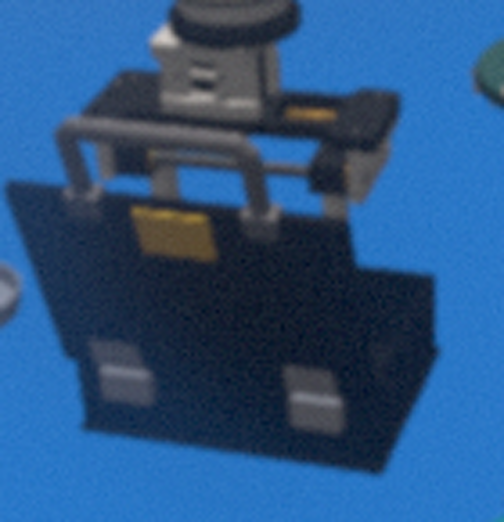

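```bash
cat >> h.py <<'E'
def avg(n=12):
    from bench import get_obs,vision
    P=[];E=[]
    for i in range(n):
        o=get_obs();P.append(o["tool_pos"]);E.append(R.from_euler("xyz",o["ee_rot"]));vision.snapshot("top")
    Rm=R.concatenate(E).mean(); P=np.array(P)
    print("avg",P.mean(0).round(4),"sd",P.std(0).round(4),"tool z",Rm.apply([0,0,1]).round(4),"yaw",np.arctan2(*Rm.apply([1,0,0])[[1,0]]).round(4),"t",round(o["time"],2),"w",round(o["width"],4),o["wrist_force"].round(1))
    return P.mean(0),Rm
def rows2(p,r,targets):
    for op,x,e in targets:
        d=r.inv().apply(np.asarray(x)-p)/.25
        w=(r.inv()*R.from_euler("xyz",e)).as_rotvec()/np.pi
        print(np.r_[op,d,w].round(4))
E
python3 - <<'E'
from h import *
p,r=avg(10)
rows2(p,r,[(1,[.5126,-.2080,.021],[PI,0,1.437])])
E
```

```text
avg [ 0.5145 -0.2076  0.062 ] sd [0.0004 0.0002 0.0007] tool z [ 0.0055 -0.0016 -1.    ] yaw 1.4393 t 8.78 w 0.094 [-0.1 -0.2 -0.2]
[ 1.000e+00 -2.400e-03 -8.400e-03  1.641e-01  1.800e-03  3.000e-04
  7.000e-04]
```

>>> servo_tool:
  targets: "1 -0.002 -0.004 0.05 0.002 0 0.0007; 1 -0.002 -0.008 0.1 0.002 0 0.0007; 1 -0.002 -0.008 0.14 0.002 0 0.0007; 1 -0.002 -0.008 0.16 0.002 0 0.0007; 1 -0.002 -0.008 0.168 0.002 0 0.0007; 1 -0.002 -0.008 0.168 0.002 0 0.0007; 1 -0.002 -0.008 0.168 0.002 0 0.0007"

```text
time: 9.42
tool_pos: [0.5119, -0.2075, 0.0183]
ee_rot: [-3.139, -0.0, 1.437]
wrist_force: [-0.3, 1.0, -0.4]
width: 0.0942
```

Run:
```python
from h import *
p,r=avg(6)
rows2(p,r,[(1,[.5126,-.2080,.0195],[PI,0,1.437])])
```

```text
avg [ 0.512  -0.2076  0.0185] sd [0.0001 0.     0.0001] tool z [-2.6e-03  3.0e-04 -1.0e+00] yaw 1.4373 t 9.67 w 0.0941 [ 0.1 -0.2  1.1]
[ 1.0e+00 -1.3e-03  2.7e-03 -4.0e-03 -8.0e-04  0.0e+00  1.0e-04]
```

>>> servo_tool:
  targets: "1 0 0.002 -0.006 -0.0008 0 0; 0.8 0 0.002 -0.006 -0.0008 0 0; 0.6 0 0.002 -0.006 -0.0008 0 0; 0.48 0 0.002 -0.006 -0.0008 0 0; 0.44 0 0.002 -0.006 -0.0008 0 0; 0.3 0 0.002 -0.006 -0.0008 0 0; 0.1 0 0.002 -0.006 -0.0008 0 0; 0 0 0.002 -0.006 -0.0008 0 0; 0 0 0.002 -0.006 -0.0008 0 0; 0 0 0.002 -0.006 -0.0008 0 0"

```text
time: 10.55
tool_pos: [0.5123, -0.2074, 0.0199]
ee_rot: [-3.141, -0.0, 1.437]
wrist_force: [0.9, 0.8, 0.2]
width: 0.0396
```

Run:
```python
from h import *
p,r=avg(4)
```

```text
avg [ 0.5122 -0.2074  0.0199] sd [0. 0. 0.] tool z [-6.e-04  5.e-04 -1.e+00] yaw 1.4373 t 10.7 w 0.0399 [0.4 1.1 1.4]
```

>>> servo_tool:
  targets: "0 0 0 -0.02 0 0 0; 0 0 0 -0.06 0 0 0; 0 0 0 -0.11 0 0 0; 0 0 0 -0.17 0 0 0; 0 0 0 -0.23 0 0 0; 0 0 0 -0.29 0 0 0; 0 0 0 -0.35 0 0 0; 0 0 0 -0.41 0 0 0; 0 0 0 -0.46 0 0 0; 0 0 0 -0.48 0 0 0; 0 0 0 -0.48 0 0 0"

```text
time: 11.67
tool_pos: [0.5133, -0.2081, 0.1424]
ee_rot: [3.138, 0.001, 1.437]
wrist_force: [0.4, -0.8, -2.9]
width: 0.0397
```

Run:
```python
from h import *
from bench import vision
p,r=avg(4)
for n in("scene","top"):
    s=vision.snapshot(n);im=s["image"][:,:,::-1]
    c=im[140:285,205:345] if n=="scene" else im[160:315,290:440]
    cv2.imwrite(f"pics/{n}6.png",cv2.resize(c,None,fx=3.6,fy=3.6,interpolation=cv2.INTER_CUBIC))
rows2(p,r,[(0,[.53,.02,.14],[PI,0,1.62])])
```

```text
avg [ 0.5125 -0.2077  0.1405] sd [0.0006 0.0003 0.0013] tool z [ 2.e-04 -3.e-04 -1.e+00] yaw 1.4373 t 11.82 w 0.0398 [-0.8 -0.1 -3.3]
[ 0.000e+00  9.119e-01 -5.170e-02  1.800e-03  1.000e-04  1.000e-04
 -5.820e-02]
```

View pics/top6.png

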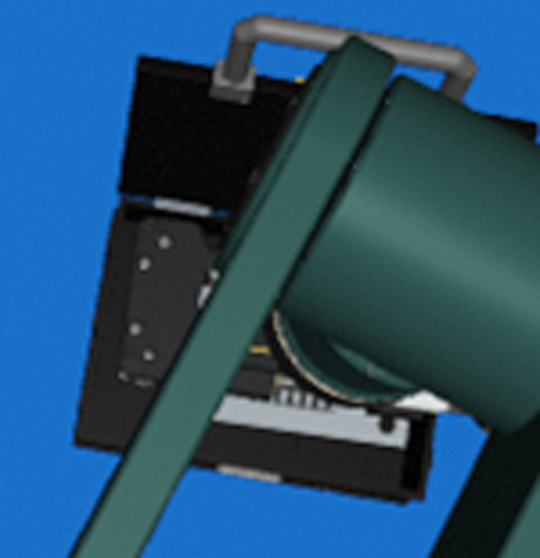

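View pics/scene6.png

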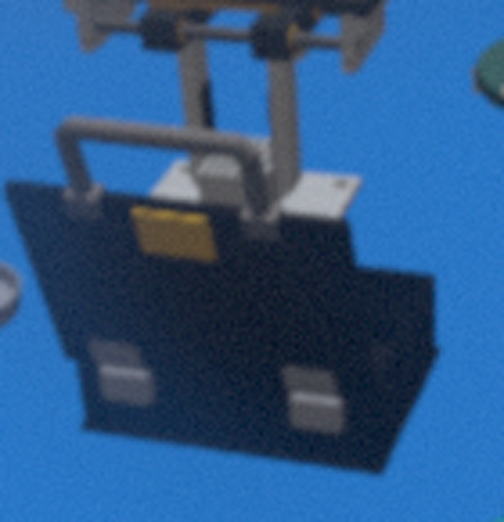

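The cover is lifted and level, with a grip width of 40 mm. Next I carry it across at about 0.13 m.

>>> servo_tool:
  targets: "0 0.02 -0.001 0 0 0 -0.002; 0 0.07 -0.004 0 0 0 -0.005; 0 0.15 -0.008 0 0 0 -0.01; 0 0.24 -0.013 0 0 0 -0.016; 0 0.34 -0.019 0 0 0 -0.022; 0 0.44 -0.025 0 0 0 -0.028; 0 0.54 -0.031 0 0 0 -0.034; 0 0.64 -0.036 0 0 0 -0.041; 0 0.74 -0.042 0 0 0 -0.047; 0 0.83 -0.047 0 0 0 -0.053; 0 0.89 -0.05 0 0 0 -0.057; 0 0.912 -0.052 0 0 0 -0.058"

```text
time: 12.97
tool_pos: [0.5293, 0.0235, 0.1399]
ee_rot: [-3.141, -0.002, 1.624]
wrist_force: [0.3, 0.0, -3.2]
width: 0.04
```

Run:
```python
from h import *
p,r=avg(4)
rows2(p,r,[(0,[.5498,.2095,.14],[PI,0,1.8224])])
```

```text
avg [0.5294 0.0221 0.1399] sd [0.0001 0.0012 0.    ] tool z [-9.e-04  7.e-04 -1.e+00] yaw 1.6225 t 13.12 w 0.0398 [-0.1 -0.7 -1.4]
[ 0.000e+00  7.442e-01  1.202e-01 -1.000e-04 -3.000e-04 -3.000e-04
 -6.360e-02]
```

>>> servo_tool:
  targets: "0 0.02 0.003 0 0 0 -0.002; 0 0.07 0.011 0 0 0 -0.006; 0 0.14 0.022 0 0 0 -0.012; 0 0.22 0.035 0 0 0 -0.019; 0 0.31 0.05 0 0 0 -0.027; 0 0.4 0.065 0 0 0 -0.034; 0 0.49 0.079 0 0 0 -0.042; 0 0.58 0.094 0 0 0 -0.05; 0 0.66 0.107 0 0 0 -0.056; 0 0.72 0.116 0 0 0 -0.061; 0 0.744 0.12 0 0 0 -0.0635; 0 0.744 0.12 0 0 0 -0.0635"

```text
time: 14.17
tool_pos: [0.5506, 0.2086, 0.1397]
ee_rot: [-3.141, -0.0, 1.821]
wrist_force: [-0.6, 0.8, -2.8]
width: 0.0397
```

Run:
```python
from h import *
from bench import vision
p,r=avg(8)
rows2(p,r,[(0,[.5498,.2095,.0805],[PI,0,1.8224])])
for n in("scene","top"):
    s=vision.snapshot(n);im=s["image"][:,:,::-1];cv2.imwrite(f"pics/{n}7f.png",im);np.savez(f"{n}7.npz",**s)
    c=im[160:310,380:560] if n=="scene" else im[180:310,85:245]
    cv2.imwrite(f"pics/{n}7.png",cv2.resize(c,None,fx=4,fy=4,interpolation=cv2.INTER_CUBIC))
```

```text
avg [0.5507 0.2068 0.1399] sd [0.0001 0.0008 0.0001] tool z [-8.e-04 -3.e-04 -1.e+00] yaw 1.8184 t 14.52 w 0.0396 [-0.2 -0.8 -2. ]
[ 0.      0.0114 -0.0006  0.2378 -0.0003  0.     -0.0013]
```

View pics/top7.png

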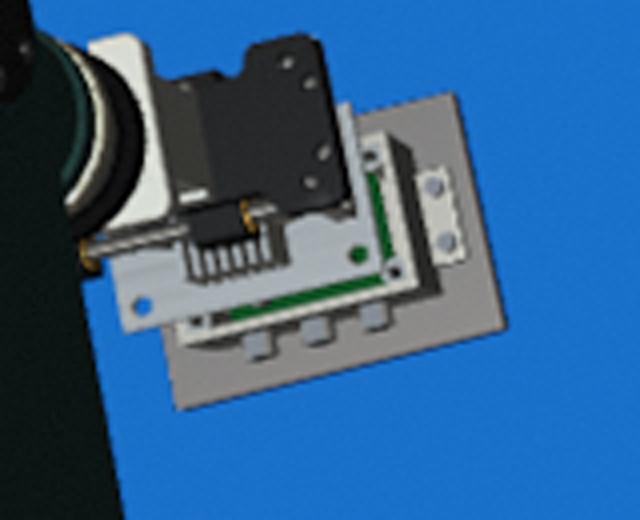

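View pics/scene7.png

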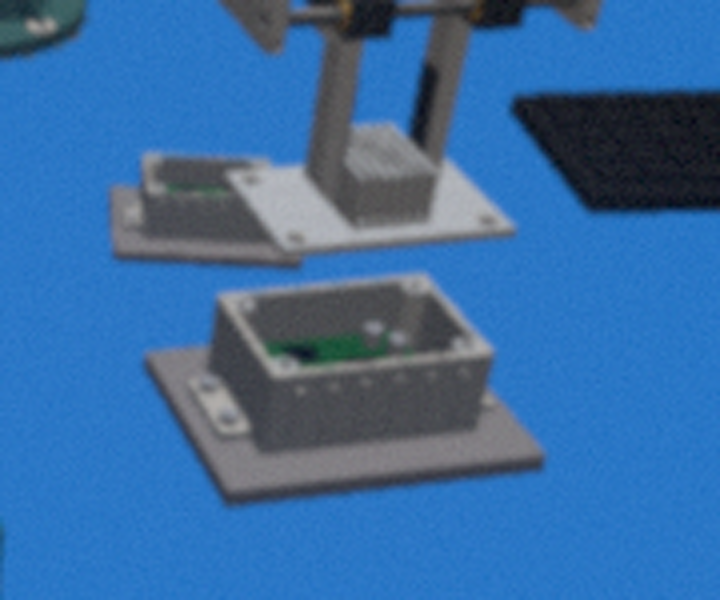

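```bash
cat >> h.py <<'E'
un=lambda u,v,f,x,y:(x+(u+.5)/f-.5,y+(v+.5)/f-.5)
def cov(s,pts,f,x,y,z):
    """pts: dict local(sx,sy)->zoom px"""
    return rig([np.array(k)*[.03,.05] for k in pts],[ray(s,un(*v,f,x,y),z) for v in pts.values()])
E
python3 - <<'E'
from h import *
t=load("top7.npz");s=load("scene7.npz")
print("cover top",cov(t,{(-1,1):(142,306),(-1,-1):(360,254)},4,85,180,.137))
print("cover scene",cov(s,{(-1,-1):(252,180),(1,-1):(296,238),(1,1):(488,219)},4,380,160,.137))
print("housing scene",cov(s,{(-1,-1):(247,304),(1,-1):(288,362),(1,1):(463,343),(-1,1):(414,286)},4,380,160,.062))
E
```

```text
cover top (array([0.55105816, 0.20450043]), np.float64(0.2451346946045206), np.float64(1.0067713008255692), array([0.00033857, 0.00033857]))
cover scene (array([0.55157922, 0.20700939]), np.float64(0.25536726043911984), np.float64(0.9987600322306794), array([0.00064564, 0.0006421 , 0.00036049]))
housing scene (array([0.55099502, 0.21191696]), np.float64(0.26019485396186437), np.float64(0.9553371742721667), array([0.00301983, 0.00249802, 0.0028691 , 0.00221532]))
```

>>> servo_tool:
  targets: "0 0.004 0 0.02 0 0 -0.001; 0 0.011 0 0.05 0 0 -0.001; 0 0.011 0 0.09 0 0 -0.001; 0 0.011 0 0.13 0 0 -0.001; 0 0.011 0 0.16 0 0 -0.001; 0 0.011 0 0.185 0 0 -0.001; 0 0.011 0 0.195 0 0 -0.001; 0 0.011 0 0.195 0 0 -0.001; 0 0.011 0 0.195 0 0 -0.001"

```text
time: 15.42
tool_pos: [0.5501, 0.2101, 0.0913]
ee_rot: [-3.141, -0.0, 1.822]
wrist_force: [-0.3, -0.3, -2.1]
width: 0.04
```

Run:
```python
from h import *
from bench import vision
p,r=avg(6)
for n in("scene","top"):
    s=vision.snapshot(n);im=s["image"][:,:,::-1];np.savez(f"{n}8.npz",**s)
    c=im[200:290,410:520] if n=="scene" else im[190:300,105:225]
    cv2.imwrite(f"pics/{n}8.png",cv2.resize(c,None,fx=6,fy=6,interpolation=cv2.INTER_CUBIC))
```

```text
avg [0.5504 0.2101 0.0918] sd [0.0001 0.     0.0003] tool z [ 5.e-04  5.e-04 -1.e+00] yaw 1.8222 t 15.67 w 0.0399 [ 0.1  0.3 -3. ]
```

View pics/top8.png

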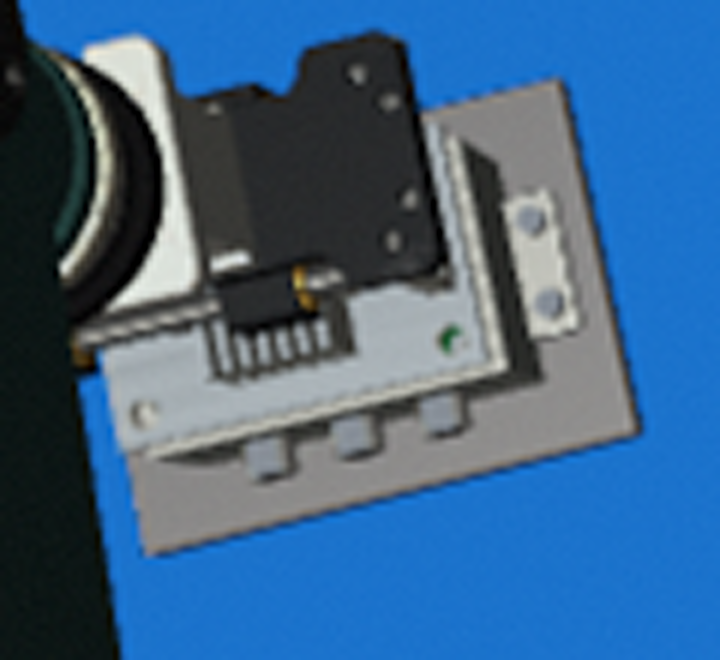

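View pics/scene8.png

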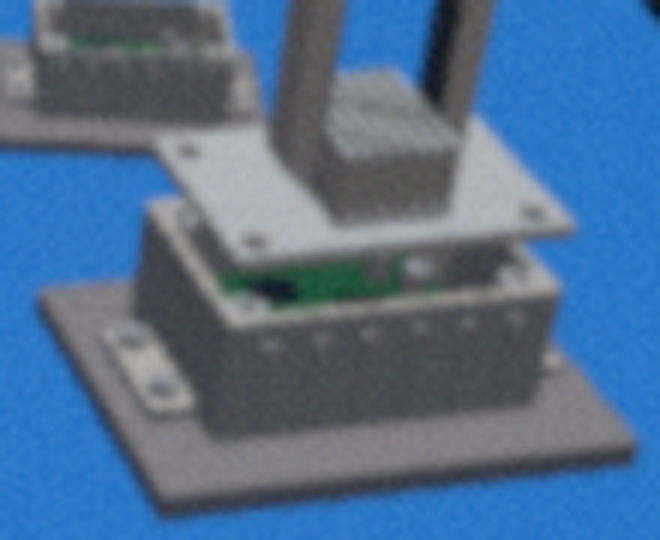

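Run:
```python
from h import *
t=load("top8.npz");s=load("scene8.npz")
print("cover top",cov(t,{(-1,1):(145,413),(-1,-1):(452,340)},6,105,190,.089))
H=[ray(t,un(u,v,6,105,190),.089) for u,v in[(486,371),(122,455)]]
print("cover top corners",rig([(-.04,-.06),(-.04,.06)],H))
print("cover scene",cov(s,{(-1,-1):(188,150),(1,-1):(255,242),(1,1):(533,214)},6,410,200,.089))
# predicted hole positions in zooms if cover were aligned w/ housing fit & measured tool
for nm,c,y in[("cover@tool",[.5504,.2101],.2514)]:
  for k in[(1,1),(1,-1),(-1,-1),(-1,1)]:
    l=np.array(k)*[.03,.05];q=np.r_[c[0]+np.cos(y)*l[0]-np.sin(y)*l[1],c[1]+np.sin(y)*l[0]+np.cos(y)*l[1],.089]
    a=proj(t,q);b=proj(s,q);print(k,((a-[105,190])*6+2.5).round(0),((b-[410,200])*6+2.5).round(0))
s0=load("scene0.npz");im=s0["image"][:,:,::-1][222:262,430:510]
cv2.imwrite("pics/hs.png",cv2.resize(im,None,fx=10,fy=10,interpolation=cv2.INTER_CUBIC))
```

```text
cover top (array([0.55037965, 0.20820547]), np.float64(0.2441829324142163), np.float64(0.9992176027111058), array([3.91198644e-05, 3.91198644e-05]))
cover top corners (array([0.54851612, 0.20791839]), np.float64(0.23707447926405603), np.float64(0.9841886785997976), array([0.00094868, 0.00094868]))
cover scene (array([0.55243311, 0.21006497]), np.float64(0.24821179786971675), np.float64(0.9979768452769178), array([0.00029055, 0.00040495, 0.00035008]))
(1, 1) [105. 233.] [533. 211.]
(1, -1) [409. 159.] [254. 238.]
(-1, -1) [447. 339.] [187. 148.]
(-1, 1) [140. 414.] [453. 122.]
```

View pics/hs.png

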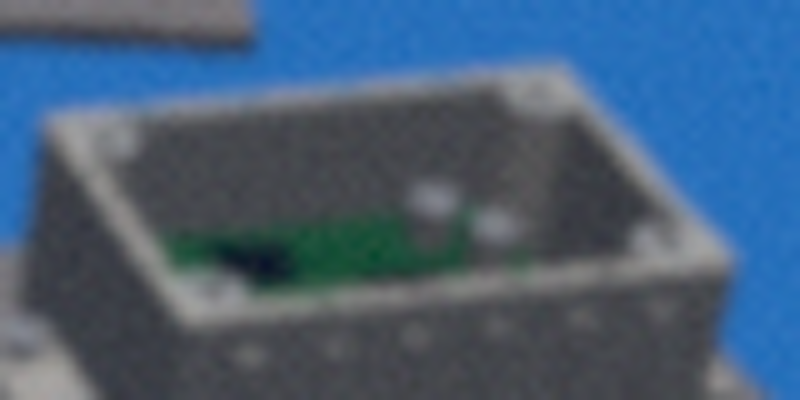

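Run:
```python
from h import *
s=load("scene0.npz");t=load("top0.npz")
C=np.array([(-1,-1),(-1,1),(1,1),(1,-1)])
W=[ray(s,un(u,v,10,430,222),.062) for u,v in[(48,119),(567,63),(735,267),(185,325)]]
print("housing scene rim",rig(C*[.04,.06],W))
print("housing scene holes",cov(s,{(-1,-1):(115,140),(-1,1):(535,93),(1,1):(657,240),(1,-1):(212,287)},10,430,222,.062))
W=[ray(t,un(u,v,6,105,195),.062) for u,v in[(508,341),(152,429),(105,193),(463,106)]]
print("housing top rim",rig(np.array([(-1,-1),(-1,1),(1,1),(1,-1)])*[.04,.06],W))
```

```text
housing scene rim (array([0.55157635, 0.21182089]), np.float64(0.2516636357977433), np.float64(0.9994967465902763), array([0.00107645, 0.00159855, 0.00135307, 0.00037543]))
housing scene holes (array([0.55096714, 0.21120711]), np.float64(0.2558157192111525), np.float64(0.9685618167676151), array([0.00301344, 0.00085526, 0.00235868, 0.00138826]))
housing top rim (array([0.55009665, 0.20898656]), np.float64(0.2498546138308942), np.float64(1.0047867397513661), array([0.00048263, 0.00047167, 0.00058553, 0.00098868]))
```

>>> servo_tool:
  targets: "0 0.003 -0.001 0.01 0 0 0; 0 0.006 -0.001 0.022 0 0 -0.0003; 0 0.006 -0.001 0.034 0 0 -0.0005; 0 0.006 -0.001 0.043 0 0 -0.0005; 0 0.006 -0.001 0.046 0 0 -0.0005; 0 0.006 -0.001 0.046 0 0 -0.0005; 0 0.006 -0.001 0.046 0 0 -0.0005; 0 0.006 -0.001 0.046 0 0 -0.0005"

```text
time: 16.48
tool_pos: [0.5495, 0.2115, 0.0799]
ee_rot: [-3.141, -0.0, 1.824]
wrist_force: [-0.1, 0.2, -2.0]
width: 0.0394
```

Run:
```python
from h import *
from bench import vision
p,r=avg(8)
for n in("scene","top"):
    s=vision.snapshot(n);im=s["image"][:,:,::-1];np.savez(f"{n}9.npz",**s);cv2.imwrite(f"pics/{n}9f.png",im)
    c=im[210:280,420:520] if n=="scene" else im[190:300,105:225]
    cv2.imwrite(f"pics/{n}9.png",cv2.resize(c,None,fx=8 if n=="scene" else 6,fy=8 if n=="scene" else 6,interpolation=cv2.INTER_CUBIC))
```

```text
avg [0.5495 0.2115 0.0799] sd [0. 0. 0.] tool z [-2.e-04  3.e-04 -1.e+00] yaw 1.8237 t 16.83 w 0.0399 [-0.4  0.2 -2.8]
```

View pics/top9.png

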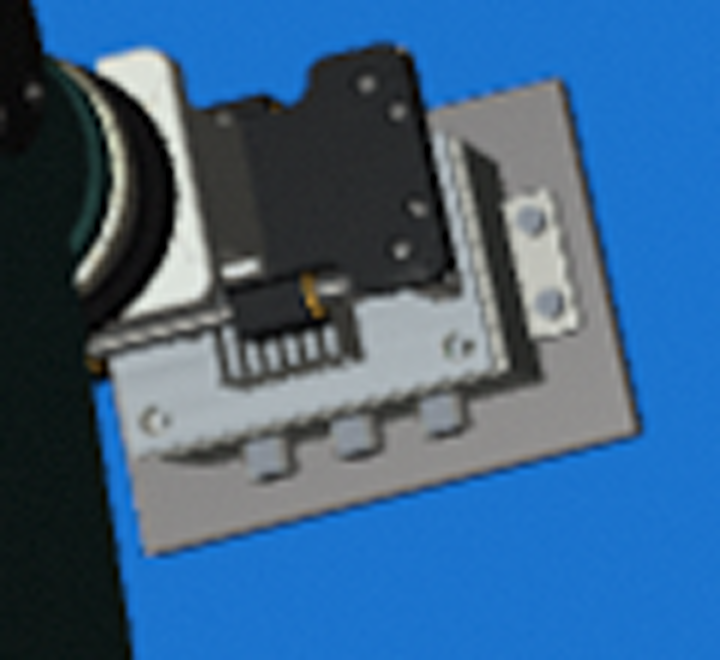

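View pics/scene9.png

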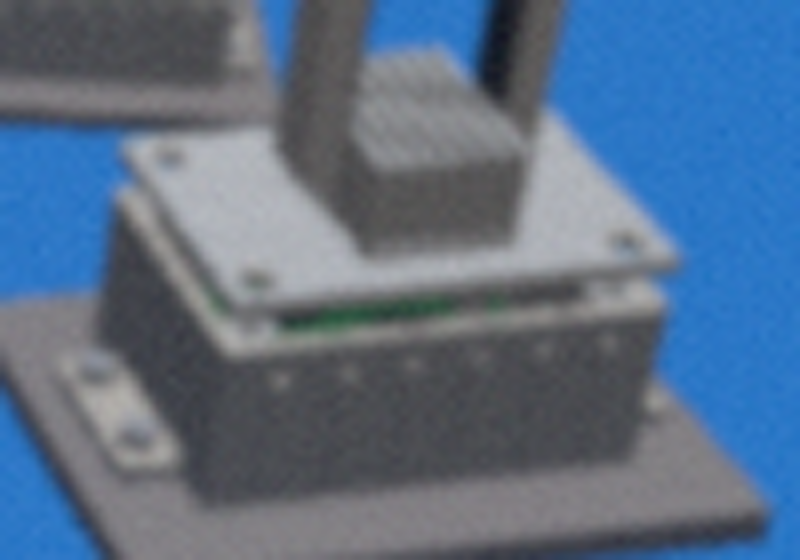

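Run:
```python
from h import *
t=load("top9.npz");s=load("scene9.npz");t0=load("top0.npz");s0=load("scene0.npz")
z=.077
print("cover top",cov(t,{(-1,1):(155,420),(-1,-1):(459,347)},6,105,190,z))
print("cover scene",cov(s,{(-1,-1):(172,157),(1,-1):(258,279),(1,1):(627,241)},8,420,210,z))
C=np.array([(-1,-1),(1,1),(1,-1)])
W=[ray(s,un(u,v,8,420,210),.077) for u,v in[(122,147),(683,258),(230,303)]]
print("cover scene plate corners",rig(C*[.04,.06],W))
im=cv2.resize(t["image"][235:275,115:195],None,fx=10,fy=10,interpolation=cv2.INTER_CUBIC)[:,:,::-1]
b=cv2.resize(t0["image"][235:275,115:195],None,fx=10,fy=10,interpolation=cv2.INTER_CUBIC)[:,:,::-1]
cv2.imwrite("pics/cmp.png",np.vstack([im[:290],b[:290]]))
```

```text
cover top (array([0.54915016, 0.20954668]), np.float64(0.2463711000421584), np.float64(1.0031217210981778), array([0.00015609, 0.00015609]))
cover scene (array([0.55082116, 0.21171363]), np.float64(0.2519395022942711), np.float64(0.9958883057017826), array([0.00042745, 0.0001279 , 0.00031228]))
cover scene plate corners (array([0.55143555, 0.21099214]), np.float64(0.2607970674164109), np.float64(0.9921008655608758), array([0.0021058 , 0.00051323, 0.00204752]))
```

View pics/cmp.png

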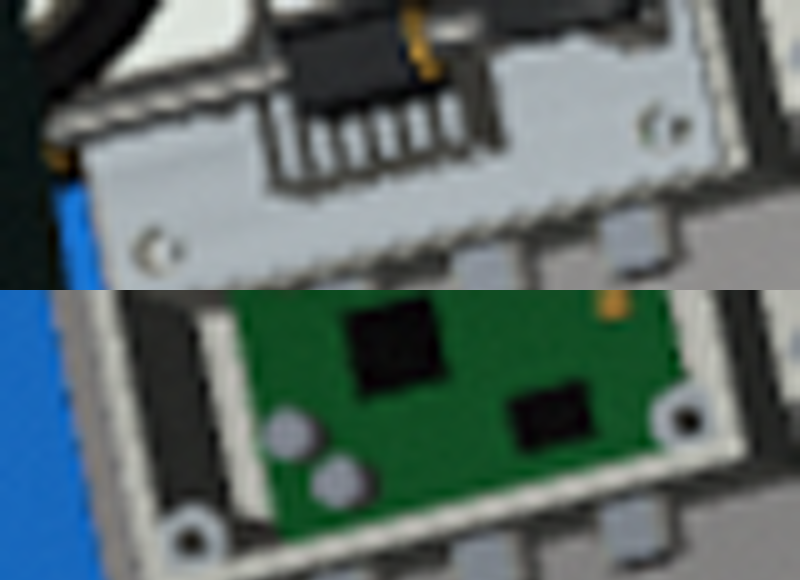

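Run:
```python
from h import *
t=load("top9.npz")
f=lambda p:((proj(t,p)-[115,235])*10+4.5).round(1)
y=.2515;c=[.5498,.2095]
for k in[(-1,-1),(-1,1)]:
    l=np.array(k)*[.03,.05];q=[c[0]+np.cos(y)*l[0]-np.sin(y)*l[1],c[1]+np.sin(y)*l[0]+np.cos(y)*l[1]]
    print(k,[f([*q,z]) for z in(.062,.072,.077)], f([q[0]+.001,q[1],.077]),f([q[0],q[1]+.001,.077]))
```

```text
(-1, -1) [array([687. , 131.7]), array([672.7, 126.6]), array([665.5, 124.1])] [665.7 118.9] [660.3 124. ]
(-1, 1) [array([190.8, 253.5]), array([171. , 249.8]), array([160.9, 247.9])] [161.3 242.7] [155.8 247.8]
```

The residual is about (-0.5, +0.3) mm, and both cameras agree. I'll make one fine correction.

>>> servo_tool:
  targets: "0 -0.0017 0.0016 0 0 0 0; 0 -0.0017 0.0016 0 0 0 0; 0 -0.0017 0.0016 0 0 0 0; 0 -0.0017 0.0016 0 0 0 0; 0 -0.0017 0.0016 0 0 0 0; 0 -0.0017 0.0016 0 0 0 0"

```text
time: 17.48
tool_pos: [0.5498, 0.2111, 0.0797]
ee_rot: [-3.141, -0.0, 1.824]
wrist_force: [-0.4, -0.5, -1.9]
width: 0.0399
```

Run:
```python
from h import *
from bench import vision,get_obs
p,r=avg(8)
print(np.abs(get_obs()["qvel"]).max())
for n in("scene","top"):
    s=vision.snapshot(n);im=s["image"][:,:,::-1];cv2.imwrite(f"pics/{n}10f.png",im)
    if n=="top":cv2.imwrite("pics/top10.png",cv2.resize(im[235:275,115:195],None,fx=10,fy=10,interpolation=cv2.INTER_CUBIC))
```

```text
avg [0.5498 0.2111 0.0797] sd [0. 0. 0.] tool z [-6.e-04  1.e-04 -1.e+00] yaw 1.8238 t 17.83 w 0.04 [ 0.8  0.6 -3.1]
0.0010032548407475541
```

View pics/top10.png

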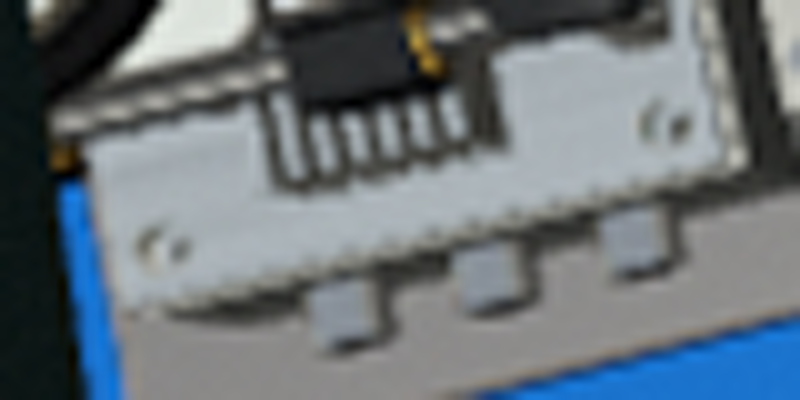

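View pics/scene10f.png

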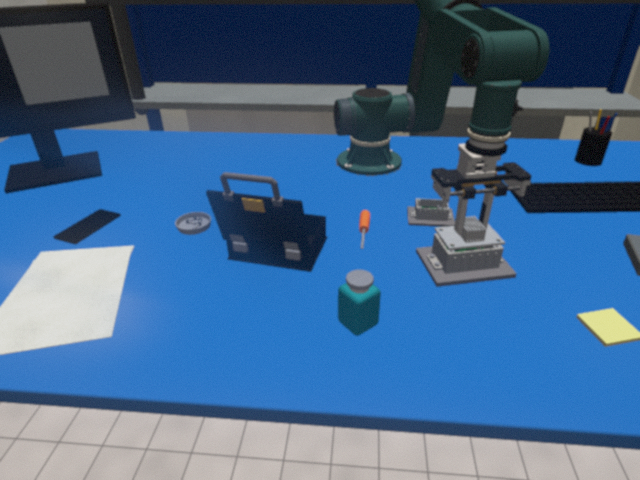

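The top view shows the cover holes at about (664,124) and (162,248), against (665.5,124) and (161,248) expected for exact alignment. In the scene view the lid is open and the bottle, screwdriver and dish haven't moved. I'm handing in the job.

```bash
python3 -c "
from bench import robot
print(robot.close_job())"
```

```text
the job is handed in; nothing more can be done
None
```

I opened the lid by its carrying handle until it rested back past upright, and lifted the cover out by its fins. I handed the job in at about 18 s with the gripper still holding the cover over the larger housing.

Last checks before handing in:
- **Grip:** steady at 40 mm opening, with the wrist carrying the cover's weight (about 2–3 N) and the joints practically still.
- **Level and height:** tilt under 1 mrad. The underside is about 10 mm above the rim, worked out from the height of the grasp rather than measured directly.
- **Hole alignment:** in the top camera, the two cover holes it can see are within about 0.3 mm of where exact alignment would put them. The other two are hidden under the gripper. Before the last 0.5 mm correction, both cameras gave the same error to within 0.1 mm.
- **Disagreements:** the two cameras differ by about 2 mm in absolute position, so I aligned the cover to the housing within each camera's own view. The two-hole angle from the top camera also differed by about 5 mrad from the arm's own reading, and I went with the arm's.
- **Surroundings:** in the last scene view the lid is open, and the bottle, screwdriver and dish look unmoved.

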